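Put the microscope objectives away in their colour-coded cups

ROBOT

A 6-joint arm with a two-finger parallel gripper is mounted at the origin on the work surface. World frame = base frame: x ahead of the robot, y to its left, z up, the work surface at z = 0. Lengths are in m, angles in degrees, forces in N, time in s.
With the tool pointing down it reaches from about 0.35 to 0.875 m from the base axis. Payload 4.2 kg.
Tool frame: the origin (TCP) lies at the very end of the fingers, on their centre line; the grasp point (between the pads) lies 19 mm behind it; z points along the fingers, y is the line along which they close (so a half turn about z gives the same grasp; the last joint's range is limited). The gripper opens to 87 mm and grips with 3 to 60 N. Pads are 19 mm wide; open, the fingers measure 117 mm over their backs; the gripper's body (75 mm by 190 mm) begins 51 mm behind the grasp point.
Start: joints at [-60.069, 22.042, 0.453, 0, -68.411, -14.817], TCP at [0.163, -0.603, 0.223] pointing down, gripper open.
Joint ranges: [-179.83, 179.83], [-69.29, 118.12], [-61.27, 80.66], [-181.25, 117.63], [-171.15, -9.14], [-177.46, 177.46]. Speed limits (degrees/s): [159.86, 159.86, 180, 180, 180, 180].

INTERFACE

Orientations are given as a 3x3 rotation matrix whose columns are the frame's x, y, z axes.
In Python, from station import * gives the robot as it stands.
- The arm moves only by the shell command python3 -m pendant 'ROWS'. ROWS is JSON, a list of rows, each an object of numbers: "x", "y", "z": the shift along the world's x, y, z normalised to -1 to 1, where 1 is 250 mm; "rx", "ry", "rz": the turn, a rotation vector about the world's x, y, z normalised to -1 to 1, where 1 is 180 degrees; "claw": the opening, from 0 (shut) to 1 (fully open). A call has exactly 8 rows; each row is the pose to reach, as a shift and turn from the pose commanded when the call began, turning the shorter way round; what a row does not reach only later rows make up. A row lasts 1/8 s, in which the tool goes at most 62.5 mm and 10.7 degrees, less where a joint would pass 70% of its speed; a pose out of reach is approached as far as the arm can. A call with a number of a shift or a turn outside -1 to 1 is refused whole. A call with a gripper value outside its range is refused whole. The fingers move at their own pace and stop on an object; the grip force is fixed at half the most. Time passes only in rows, so rows that repeat a pose let the fingers close, or fill a call up. It gives the time, the measured TCP pose, the force, the opening and the grip force at its end, in the units of the state.
- sense(): the state, without advancing time (a new reading comes with each control period).
- capture(name): name is "side" or "top" or "wrist"; returns a dict with "color" (384x512x3 uint8, red, green, blue), "mtx" (3x3 intrinsics, pixels), "world_to_cam" (4x4, takes a point from world to camera coordinates). Camera axes: x right, y up, looking along -z (the intrinsics and any distortion apply to the point x, -y, -z); pixel columns grow to the right and rows downward; lengths in m; the calibration is good to about 2 mm. The wrist camera is an equidistant fisheye: a pixel r from the principal point sees the ray r / f radians off the axis. A picture is of the moment at which its call begins. There is no depth.
- finish_job(): hands the job in; it is judged then, once.
Trained networks look in a picture, given as the dict that the camera call returned (one of the last four; its "shot" number tells which), for a name from the list of things; names that differ only in an ending like _2 or _b are one class to them, and where a whole thing is asked for, a point or a joint stands for the part that bears it (a point fixed in the world has none). Each returns a list of dicts, best first, with "conf" (0 to 1); they miss things now and then, are a little off and sometimes report something else, mostly with a low value. They report only what shows in the picture. A call takes as long as a camera call.
- search_frame(picture, label): "centre" ([column, row] in pixels, amid what is visible of it).
- regions_of(picture, label): "region" (384x512 bool, what is visible of it) and "centre" ([column, row] in pixels, amid what is visible of it).
The state is a dict: "time_s": time; "joints": joint angles; "joint_velocities": joint speeds; "effort": joint torques, N m; "tcp_pos": TCP position; "ee_rot": TCP orientation; "wrist_force": force on the tool from outside, world axes, zero at the start; "moment": the same for the moment, N m; "gripper_width": opening from 0.0 (shut) to 1.0 (fully open); "gripper_force": force on a finger pad.
Only numpy, scipy, OpenCV 4.12 (cv2) and the standard library are available. Lean on these libraries where they do the work, as an engineer would, in place of code of your own. Each camera call takes 0.05 s, during which the arm holds its last target. There are 200 camera calls.

TASK

The microscope has been taken apart for cleaning: put each of the four objectives (the steel barrels with a coloured band) away, standing upright inside the storage cup of its own colour. Set them down gently: do not drop them or tip them over. Leave the two black eyepieces standing where they are.

Things in the scene. Friction and masses are not known exactly. Their poses are not given: they have to be found in the camera images.
- objective_red: microscope objective with a red band: upright steel cylinder, diameter 28 mm, 46 mm tall, about 100 g, standing on its 25 mm brass thread (lowest 5 mm). The top 14 mm of the barrel is red, from above a red ring round a small dark lens. Origin: centre of its underside, z up. Grip across the barrel, fingertips at least 16 mm above its underside, so they clear the cup's rim when it is set down
- cup_red: shallow round red storage cup, fixed to the bench: outer diameter 58 mm, inner diameter 48 mm, rim 15 mm above the bench, black inner floor 5 mm above the bench, open at the top. Origin: centre of its underside on the bench, z up
- objective_yellow: microscope objective with a yellow band: upright steel cylinder, diameter 28 mm, 50 mm tall, about 100 g, standing on its 25 mm brass thread (lowest 5 mm). The top 14 mm of the barrel is yellow, from above a yellow ring round a small dark lens. Origin: centre of its underside, z up. Grip across the barrel, fingertips at least 16 mm above its underside, so they clear the cup's rim when it is set down
- cup_yellow: shallow round yellow storage cup, fixed to the bench: outer diameter 58 mm, inner diameter 48 mm, rim 15 mm above the bench, black inner floor 5 mm above the bench, open at the top. Origin: centre of its underside on the bench, z up
- objective_green: microscope objective with a green band: upright steel cylinder, diameter 28 mm, 54 mm tall, about 100 g, standing on its 25 mm brass thread (lowest 5 mm). The top 14 mm of the barrel is green, from above a green ring round a small dark lens. Origin: centre of its underside, z up. Grip across the barrel, fingertips at least 16 mm above its underside, so they clear the cup's rim when it is set down
- cup_green: shallow round green storage cup, fixed to the bench: outer diameter 58 mm, inner diameter 48 mm, rim 15 mm above the bench, black inner floor 5 mm above the bench, open at the top. Origin: centre of its underside on the bench, z up
- objective_blue: microscope objective with a blue band: upright steel cylinder, diameter 28 mm, 58 mm tall, about 100 g, standing on its 25 mm brass thread (lowest 5 mm). The top 14 mm of the barrel is blue, from above a blue ring round a small dark lens. Origin: centre of its underside, z up. Grip across the barrel, fingertips at least 16 mm above its underside, so they clear the cup's rim when it is set down
- cup_blue: shallow round blue storage cup, fixed to the bench: outer diameter 58 mm, inner diameter 48 mm, rim 15 mm above the bench, black inner floor 5 mm above the bench, open at the top. Origin: centre of its underside on the bench, z up
- eyepiece_a: microscope eyepiece, to be left alone: black with no coloured band, standing on its 37 mm wide rubber eyecup, with a narrower 23 mm dark grey tube and a pale glass lens on top; 52 mm tall. Origin: centre of its underside, z up. It is loose
- eyepiece_b: microscope eyepiece, to be left alone: black with no coloured band, standing on its 37 mm wide rubber eyecup, with a narrower 23 mm dark grey tube and a pale glass lens on top; 52 mm tall. Origin: centre of its underside, z up. It is loose

How it is judged:
By the outcome, as a careful person would: the job done as asked, in the order asked, and still so for the second after the job is handed in, with the robot touching nothing.
It also fails if it takes over 109 s, if anything falls off the work surface, if the arm or the gripper's body presses on something with over 40 N, if the wrist force passes 120 N, or if a joint passes its speed limit or range.

## Working session

There is one attempt and no reset: what is moved stays moved. The work goes in short steps, Python scripts to look and compute and a shell command to move; the robot and the scene stay as the last step left them, time stands still between calls to the robot, and variables do not carry over. Pictures are saved under pics/ and viewed, at most 14 in all, crops included, and the job is handed in when it is done.

```bash
mkdir -p pics; cat > h.py <<'E'
from station import *
import numpy as np, cv2
H=dict(red=.046,yellow=.050,green=.054,blue=.058)
def ray(p,px,fish=False):
    K=p["mtx"];W=p["world_to_cam"];u=(px[0]-K[0][2])/K[0][0];v=(px[1]-K[1][2])/K[1][1]
    if fish:
        t=np.hypot(u,v);s=np.sinc(t/np.pi);d=np.array([u*s,-v*s,-np.cos(t)])
    else: d=np.array([u,-v,-1])
    W=np.array(W);R=W[:3,:3];return -R.T@W[:3,3],R.T@d
def at(p,px,z,fish=False):
    o,d=ray(p,px,fish);return o+d*(z-o[2])/d[2]
def save(p,n): cv2.imwrite(f"pics/{n}.png",p["color"][:,:,::-1])
E
python3 - <<'E'
from h import *
t=capture("top");s=capture("side")
save(t,"top");save(s,"side")
print(np.array(t["world_to_cam"]).round(3).tolist(),np.array(t["mtx"]).round(1).tolist())
for c in H:
  for n,z in((f"objective_{c}",H[c]),(f"cup_{c}",.012)):
    print(n,[(np.round(r["centre"]),round(r["conf"],2),at(t,r["centre"],z*.75 if z>.02 else z)[:2].round(3)) for r in search_frame(t,n)[:3]])
print([(np.round(r["centre"]),round(r["conf"],2),at(t,r["centre"],.04)[:2].round(3)) for r in search_frame(t,"eyepiece_a")])
x=sense();print(x["tcp_pos"],np.array(x["ee_rot"]).round(3).tolist(),x["time_s"])
E
```

```text
[[0.015, -1.0, 0.009, -0.007], [0.997, 0.016, 0.075, -0.544], [-0.075, 0.007, 0.997, -0.945], [0.0, 0.0, 0.0, 1.0]] [[357.8, 0.0, 254.0], [0.0, 357.8, 192.9], [0.0, 0.0, 1.0]]
objective_red [(array([283., 166.]), 0.65, array([ 0.615, -0.075]))]
cup_red [(array([316., 226.]), 0.93, array([ 0.457, -0.168]))]
objective_yellow [(array([192., 165.]), 0.62, array([0.615, 0.169]))]
cup_yellow [(array([272., 223.]), 0.91, array([ 0.462, -0.049])), (array([364., 172.]), 0.43, array([ 0.605, -0.298])), (array([368., 236.]), 0.19, array([ 0.434, -0.31 ]))]
objective_green [(array([133., 231.]), 0.46, array([0.438, 0.317]))]
cup_green [(array([364., 174.]), 0.8, array([ 0.601, -0.298]))]
objective_blue [(array([364., 176.]), 0.75, array([ 0.591, -0.288])), (array([135., 230.]), 0.46, array([0.44 , 0.312])), (array([323., 164.]), 0.41, array([ 0.623, -0.179]))]
cup_blue [(array([138., 161.]), 0.93, array([0.628, 0.32 ]))]
[(array([369., 236.]), 0.47, array([ 0.435, -0.301]))]
[ 0.16297025 -0.60333011  0.22252973] [[-0.965, -0.261, -0.0], [-0.261, 0.965, 0.0], [-0.0, 0.0, -1.0]] 0.55
```

```bash
python3 - <<'E'
import cv2
i=cv2.imread("pics/top.png");cv2.imwrite("pics/top2.png",cv2.resize(i[100:290,100:410],None,fx=2.55,fy=2.55,interpolation=cv2.INTER_CUBIC))
E
```

```text
(no output)
```

View pics/top2.png

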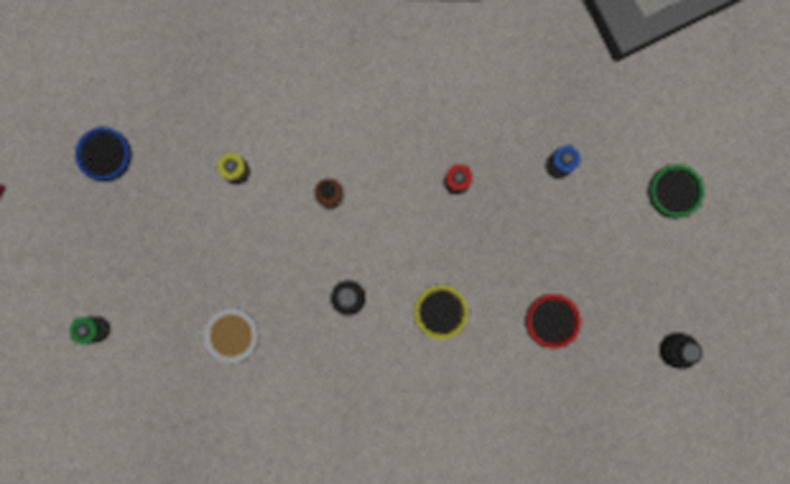

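View pics/side.png

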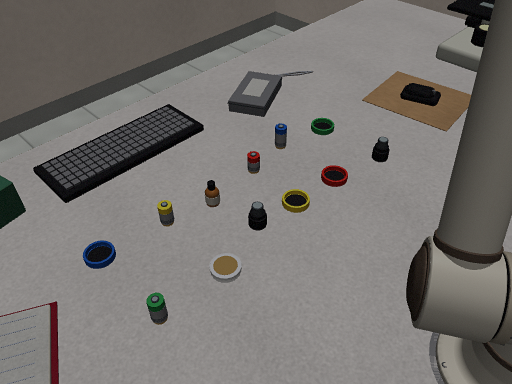

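The top view shows four rings: red about (280,170), yellow (191,165), green (133,229), blue (322,162). The cups are blue (140,160), green (365,175), yellow (273,222) and red (317,226). The eyepieces are at about (236,217) and (370,238), and a brown bottle at (229,175). I'll refine these by colour.

```bash
cat >> h.py <<'E'
HUE=dict(red=(174,6),yellow=(23,35),green=(48,75),blue=(105,125))
def blob(p,c,near,rad,smin=110):
    h=cv2.cvtColor(p["color"],cv2.COLOR_RGB2HSV);a,b=HUE[c];H_=h[...,0]
    m=((H_>=a)|(H_<=b)) if a>b else ((H_>=a)&(H_<=b))
    m&=(h[...,1]>smin)&(h[...,2]>40)
    yy,xx=np.mgrid[:m.shape[0],:m.shape[1]];m&=np.hypot(xx-near[0],yy-near[1])<rad
    pts=np.argwhere(m)[:,::-1].astype(np.float32)
    if len(pts)<5: return None
    return m,pts
E
python3 - <<'E'
from h import *
t=capture("top")
O=dict(red=(280,169.5),yellow=(191,165),green=(133,229.4),blue=(322.4,162.4))
C=dict(red=(317,226),yellow=(273.3,222.4),green=(365.5,175),blue=(140.4,160.4))
for c in H:
  for D,z,r in((O,H[c],9),(C,.015,15)):
    b=blob(t,c,D[c],r)
    if b is None: print(c,"none");continue
    (cx,cy),rr=cv2.minEnclosingCircle(b[1])
    print(c,z,len(b[1]),(round(cx,1),round(cy,1),round(rr,1)),b[1].mean(0).round(1),at(t,(cx,cy),z).round(3)[:2],at(t,D[c],z).round(3)[:2])
print(at(t,(236,217),.052).round(3),at(t,(370.6,238),.052).round(3),at(t,(229,175),.05).round(3))
E
```

```text
red 0.046 70 (279.5, 169.5, 5.1) [279.5 169.6] [ 0.605 -0.064] [ 0.605 -0.066]
red 0.015 149 (316.6, 225.5, 10.7) [316.8 225.7] [ 0.459 -0.168] [ 0.457 -0.17 ]
yellow 0.05 74 (190.6, 164.9, 5.4) [190.7 165.2] [0.613 0.17 ] [0.612 0.169]
yellow 0.015 139 (272.5, 222.0, 10.4) [272.4 222.2] [ 0.466 -0.049] [ 0.465 -0.051]
green 0.054 61 (132.7, 229.5, 5.3) [132.7 229.2] [0.442 0.313] [0.442 0.312]
green 0.015 106 (364.9, 174.5, 10.2) [364.7 174.7] [ 0.599 -0.3  ] [ 0.598 -0.302]
blue 0.058 67 (321.5, 162.0, 5.2) [321.4 162.2] [ 0.625 -0.173] [ 0.624 -0.175]
blue 0.015 140 (140.0, 160.0, 10.4) [140.2 159.9] [0.629 0.314] [0.628 0.313]
[0.478 0.048 0.052] [ 0.429 -0.302  0.052] [0.588 0.068 0.05 ]
```

```bash
python3 -m pendant '[{"x":0.1,"y":0.1,"claw":0.75},{"x":0.25,"y":0.25,"claw":0.75},{"x":0.4,"y":0.4,"claw":0.75},{"x":0.55,"y":0.55,"claw":0.75},{"x":0.7,"y":0.7,"claw":0.75},{"x":0.85,"y":0.85,"claw":0.75},{"x":0.95,"y":0.95,"claw":0.75},{"x":1,"y":1,"claw":0.75}]'
python3 -m pendant '[{"x":0.1,"y":0.1,"claw":0.75},{"x":0.25,"y":0.2,"z":-0.05,"claw":0.75},{"x":0.4,"y":0.35,"z":-0.1,"claw":0.75},{"x":0.55,"y":0.48,"z":-0.15,"claw":0.75},{"x":0.7,"y":0.6,"z":-0.2,"claw":0.75},{"x":0.8,"y":0.68,"z":-0.25,"claw":0.75},{"x":0.848,"y":0.72,"z":-0.25,"claw":0.75},{"x":0.848,"y":0.72,"z":-0.25,"claw":0.75}]'
python3 - <<'E'
from h import *
w=capture("wrist");save(w,"w1");print(np.array(w["mtx"]).round(1).tolist(),sense()["tcp_pos"])
h=cv2.cvtColor(w["color"],cv2.COLOR_RGB2HSV)
for r in search_frame(w,"objective_blue")[:3]: print(r["centre"],r["conf"],at(w,r["centre"],.05,True))
E
```

```text
[[297.3, 0.0, 257.4], [0.0, 297.3, 194.7], [0.0, 0.0, 1.0]] [ 0.16299798 -0.603349    0.22257348]$[0]: bad value
$[0]: bad value
```

View pics/w1.png

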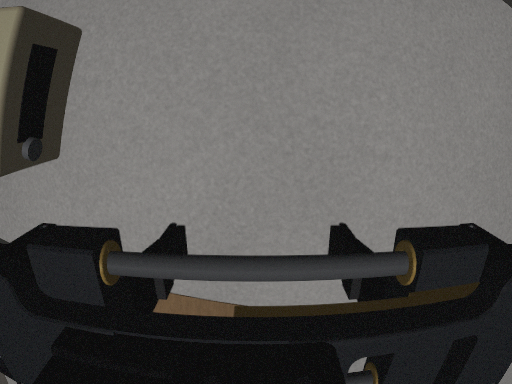

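The wrist image shows only bare bench, the mat edge and the microscope base at upper left, because the arm hasn't moved. The rows were refused, probably because every row needs all seven keys.

```bash
python3 -m pendant '[{"x":0.1,"y":0.1,"z":0,"rx":0,"ry":0,"rz":0,"claw":0.75},{"x":0.25,"y":0.25,"z":0,"rx":0,"ry":0,"rz":0,"claw":0.75},{"x":0.4,"y":0.4,"z":0,"rx":0,"ry":0,"rz":0,"claw":0.75},{"x":0.55,"y":0.55,"z":0,"rx":0,"ry":0,"rz":0,"claw":0.75},{"x":0.7,"y":0.7,"z":0,"rx":0,"ry":0,"rz":0,"claw":0.75},{"x":0.85,"y":0.85,"z":0,"rx":0,"ry":0,"rz":0,"claw":0.75},{"x":0.95,"y":0.95,"z":0,"rx":0,"ry":0,"rz":0,"claw":0.75},{"x":1,"y":1,"z":0,"rx":0,"ry":0,"rz":0,"claw":0.75}]'
```

```text
time_s: 1.7
tcp_pos: [0.4142, -0.3521, 0.2228]
ee_rot: [[-0.965, -0.263, 0.0], [-0.263, 0.965, -0.0], [-0.0, -0.0, -1.0]]
wrist_force: [0.5, -0.4, -0.8]
gripper_width: 0.756
gripper_force: 0.0
```

```bash
python3 -m pendant '[{"x":0.1,"y":0.08,"z":0,"rx":0,"ry":0,"rz":0,"claw":0.75},{"x":0.25,"y":0.2,"z":-0.05,"rx":0,"ry":0,"rz":0,"claw":0.75},{"x":0.4,"y":0.35,"z":-0.1,"rx":0,"ry":0,"rz":0,"claw":0.75},{"x":0.55,"y":0.48,"z":-0.15,"rx":0,"ry":0,"rz":0,"claw":0.75},{"x":0.7,"y":0.6,"z":-0.2,"rx":0,"ry":0,"rz":0,"claw":0.75},{"x":0.8,"y":0.68,"z":-0.25,"rx":0,"ry":0,"rz":0,"claw":0.75},{"x":0.84,"y":0.72,"z":-0.25,"rx":0,"ry":0,"rz":0,"claw":0.75},{"x":0.84,"y":0.72,"z":-0.25,"rx":0,"ry":0,"rz":0,"claw":0.75}]'
python3 - <<'E'
from h import *
w=capture("wrist");save(w,"w2");print(sense()["tcp_pos"])
for c in H:
 for n,z in(("objective_"+c,H[c]),("cup_"+c,.01)):
  for r in search_frame(w,n)[:2]: print(n,np.round(r["centre"]),r["conf"],at(w,r["centre"],z,True).round(3))
E
```

```text
time_s: 2.7
tcp_pos: [0.6232, -0.1735, 0.1602]
ee_rot: [[-0.965, -0.261, -0.0], [-0.261, 0.965, -0.0], [0.0, -0.0, -1.0]]
wrist_force: [-0.0, -1.2, 0.1]
gripper_width: 0.75
gripper_force: 0.0
[ 0.62268462 -0.17395246  0.16060305]
objective_red [356. 197.] 0.77 [ 0.604 -0.078  0.046]
objective_yellow [400.  77.] 0.62 [ 0.476 -0.072  0.05 ]
objective_yellow [490. 231.] 0.56 [0.595 0.123 0.05 ]
cup_yellow [398.  78.] 0.77 [ 0.467 -0.057  0.01 ]
objective_green [254. 188.] 0.25 [ 0.62  -0.179  0.054]
cup_green [150. 130.] 0.61 [ 0.598 -0.304  0.01 ]
objective_blue [254. 190.] 0.64 [ 0.621 -0.179  0.058]
objective_blue [468. 123.] 0.35 [0.49  0.018 0.058]
```

View pics/w2.png

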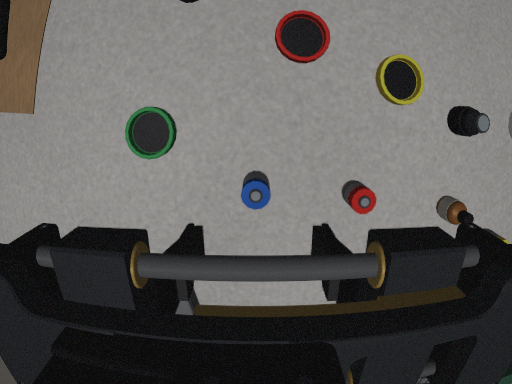

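The wrist view shows the blue ring at (256,194), the red ring at (363,202), the green cup at (150,132), the red cup at (303,37) and the yellow cup at (400,79). I'll convert these to positions.

```bash
python3 - <<'E'
from h import *
w=capture("wrist")
for n,px,z,c,r in(("ob",(256,194),.058,"blue",18),("or",(363,202),.046,"red",17),("cg",(150,132),.015,"green",35),("cr",(303,37),.015,"red",37),("cy",(400,79),.015,"yellow",35)):
  b=blob(w,c,px,r)
  (x,y),q=cv2.minEnclosingCircle(b[1]);print(n,(round(x,1),round(y,1),round(q,1)),at(w,(x,y),z,True).round(3),at(w,px,z,True).round(3))
E
```

```text
ob (255.6, 193.7, 15.4) [ 0.624 -0.177  0.058] [ 0.624 -0.177  0.058]
or (361.6, 199.6, 14.1) [ 0.605 -0.071  0.046] [ 0.607 -0.069  0.046]
cg (150.5, 133.1, 26.0) [ 0.599 -0.301  0.015] [ 0.598 -0.302  0.015]
cr (302.2, 36.1, 27.5) [ 0.46  -0.172  0.015] [ 0.461 -0.171  0.015]
cy (399.6, 80.2, 25.6) [ 0.469 -0.056  0.015] [ 0.468 -0.056  0.015]
```

```bash
python3 -m pendant '[{"x":0,"y":-0.008,"z":-0.08,"rx":0,"ry":0,"rz":0,"claw":0.75},{"x":0,"y":-0.008,"z":-0.2,"rx":0,"ry":0,"rz":0,"claw":0.75},{"x":0.004,"y":-0.008,"z":-0.32,"rx":0,"ry":0,"rz":0,"claw":0.75},{"x":0.004,"y":-0.008,"z":-0.44,"rx":0,"ry":0,"rz":0,"claw":0.75},{"x":0.004,"y":-0.008,"z":-0.52,"rx":0,"ry":0,"rz":0,"claw":0.75},{"x":0.004,"y":-0.008,"z":-0.552,"rx":0,"ry":0,"rz":0,"claw":0.75},{"x":0.004,"y":-0.008,"z":-0.552,"rx":0,"ry":0,"rz":0,"claw":0.6},{"x":0.004,"y":-0.008,"z":-0.552,"rx":0,"ry":0,"rz":0,"claw":0.4}]'
python3 -m pendant '[{"x":0,"y":0,"z":0,"rx":0,"ry":0,"rz":0,"claw":0.3},{"x":0,"y":0,"z":0,"rx":0,"ry":0,"rz":0,"claw":0.2},{"x":0,"y":0,"z":0,"rx":0,"ry":0,"rz":0,"claw":0.2},{"x":0,"y":0,"z":0,"rx":0,"ry":0,"rz":0,"claw":0.2},{"x":0,"y":0,"z":0.04,"rx":0,"ry":0,"rz":0,"claw":0.2},{"x":0,"y":0,"z":0.12,"rx":0,"ry":0,"rz":0,"claw":0.2},{"x":0,"y":0,"z":0.24,"rx":0,"ry":0,"rz":0,"claw":0.2},{"x":0,"y":0,"z":0.4,"rx":0,"ry":0,"rz":0,"claw":0.2}]'
```

```text
time_s: 4.2
tcp_pos: [0.6248, -0.1755, 0.0232]
ee_rot: [[-0.965, -0.261, 0.002], [-0.261, 0.965, -0.0], [-0.002, -0.001, -1.0]]
wrist_force: [0.5, 0.1, 1.4]
gripper_width: 0.6
gripper_force: 0.0
time_s: 5.2
tcp_pos: [0.623, -0.1753, 0.1221]
ee_rot: [[-0.965, -0.261, -0.003], [-0.261, 0.965, 0.0], [0.003, 0.001, -1.0]]
wrist_force: [0.4, -0.4, -1.7]
gripper_width: 0.313
gripper_force: 30.0
```

```bash
python3 -m pendant '[{"x":0,"y":0.06,"z":0.12,"rx":0,"ry":0,"rz":0,"claw":0.2},{"x":0,"y":0.18,"z":0.12,"rx":0,"ry":0,"rz":0,"claw":0.2},{"x":0,"y":0.32,"z":0.12,"rx":0,"ry":0,"rz":0,"claw":0.2},{"x":0,"y":0.46,"z":0.12,"rx":0,"ry":0,"rz":0,"claw":0.2},{"x":0,"y":0.6,"z":0.12,"rx":0,"ry":0,"rz":0,"claw":0.2},{"x":0,"y":0.74,"z":0.12,"rx":0,"ry":0,"rz":0,"claw":0.2},{"x":0,"y":0.88,"z":0.12,"rx":0,"ry":0,"rz":0,"claw":0.2},{"x":0,"y":1,"z":0.12,"rx":0,"ry":0,"rz":0,"claw":0.2}]'
python3 -m pendant '[{"x":0,"y":0.14,"z":0,"rx":0,"ry":0,"rz":0,"claw":0.2},{"x":0,"y":0.28,"z":0,"rx":0,"ry":0,"rz":0,"claw":0.2},{"x":0,"y":0.42,"z":0,"rx":0,"ry":0,"rz":0,"claw":0.2},{"x":0,"y":0.56,"z":0,"rx":0,"ry":0,"rz":0,"claw":0.2},{"x":0,"y":0.7,"z":0,"rx":0,"ry":0,"rz":0,"claw":0.2},{"x":0.02,"y":0.84,"z":0,"rx":0,"ry":0,"rz":0,"claw":0.2},{"x":0.02,"y":0.91,"z":0,"rx":0,"ry":0,"rz":0,"claw":0.2},{"x":0.02,"y":0.94,"z":0,"rx":0,"ry":0,"rz":0,"claw":0.2}]'
python3 - <<'E'
from h import *
w=capture("wrist");save(w,"w3");print(sense()["tcp_pos"])
for n,z in(("objective_blue",.18),("cup_blue",.015),("objective_green",.054),("objective_yellow",.05),("eyepiece_a",.05)):
  for r in search_frame(w,n)[:2]: print(n,np.round(r["centre"]),r["conf"],at(w,r["centre"],z,True).round(3))
E
```

```text
time_s: 6.2
tcp_pos: [0.6237, 0.0759, 0.1523]
ee_rot: [[-0.965, -0.261, -0.0], [-0.261, 0.965, 0.0], [0.0, 0.0, -1.0]]
wrist_force: [0.0, -1.1, -0.7]
gripper_width: 0.312
gripper_force: 30.0
time_s: 7.2
tcp_pos: [0.6286, 0.3101, 0.1518]
ee_rot: [[-0.965, -0.261, -0.001], [-0.261, 0.965, -0.0], [0.001, -0.0, -1.0]]
wrist_force: [-0.0, -1.0, -1.1]
gripper_width: 0.312
gripper_force: 30.0
[0.6287233  0.31038585 0.15180897]
objective_blue [256. 239.] 0.6 [0.616 0.304 0.18 ]
cup_blue [262. 184.] 0.58 [0.626 0.312 0.015]
objective_green [312.  13.] 0.81 [0.456 0.311 0.054]
objective_yellow [126. 140.] 0.93 [0.61  0.175 0.05 ]
```

View pics/w3.png

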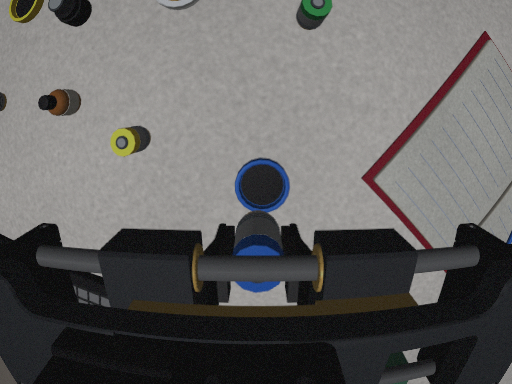

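The blue cup is at (262,184), directly below the held barrel, and the barrel is vertical in the grip. Lowering now.

```bash
python3 -m pendant '[{"x":-0.004,"y":0.008,"z":-0.08,"rx":0,"ry":0,"rz":0,"claw":0.2},{"x":-0.004,"y":0.008,"z":-0.18,"rx":0,"ry":0,"rz":0,"claw":0.2},{"x":-0.004,"y":0.008,"z":-0.28,"rx":0,"ry":0,"rz":0,"claw":0.2},{"x":-0.004,"y":0.008,"z":-0.36,"rx":0,"ry":0,"rz":0,"claw":0.2},{"x":-0.004,"y":0.008,"z":-0.42,"rx":0,"ry":0,"rz":0,"claw":0.2},{"x":-0.004,"y":0.008,"z":-0.46,"rx":0,"ry":0,"rz":0,"claw":0.2},{"x":-0.004,"y":0.008,"z":-0.48,"rx":0,"ry":0,"rz":0,"claw":0.2},{"x":-0.004,"y":0.008,"z":-0.488,"rx":0,"ry":0,"rz":0,"claw":0.2}]'
python3 -m pendant '[{"x":0,"y":0,"z":-0.004,"rx":0,"ry":0,"rz":0,"claw":0.2},{"x":0,"y":0,"z":-0.008,"rx":0,"ry":0,"rz":0,"claw":0.2},{"x":0,"y":0,"z":-0.012,"rx":0,"ry":0,"rz":0,"claw":0.2},{"x":0,"y":0,"z":-0.012,"rx":0,"ry":0,"rz":0,"claw":0.2},{"x":0,"y":0,"z":-0.012,"rx":0,"ry":0,"rz":0,"claw":0.2},{"x":0,"y":0,"z":-0.012,"rx":0,"ry":0,"rz":0,"claw":0.2},{"x":0,"y":0,"z":-0.012,"rx":0,"ry":0,"rz":0,"claw":0.2},{"x":0,"y":0,"z":-0.012,"rx":0,"ry":0,"rz":0,"claw":0.2}]'
```

```text
time_s: 8.5
tcp_pos: [0.6282, 0.3118, 0.0303]
ee_rot: [[-0.965, -0.261, 0.001], [-0.261, 0.965, 0.0], [-0.001, 0.0, -1.0]]
wrist_force: [-0.7, 0.2, -1.7]
gripper_width: 0.312
gripper_force: 30.0
time_s: 9.5
tcp_pos: [0.6282, 0.3118, 0.0275]
ee_rot: [[-0.965, -0.261, 0.001], [-0.261, 0.965, 0.0], [-0.001, 0.0, -1.0]]
wrist_force: [-1.7, 0.3, 3.0]
gripper_width: 0.311
gripper_force: 30.0
```

```bash
python3 -m pendant '[{"x":0,"y":0,"z":0,"rx":0,"ry":0,"rz":0,"claw":0.35},{"x":0,"y":0,"z":0,"rx":0,"ry":0,"rz":0,"claw":0.45},{"x":0,"y":0,"z":0,"rx":0,"ry":0,"rz":0,"claw":0.6},{"x":0,"y":0,"z":0,"rx":0,"ry":0,"rz":0,"claw":0.75},{"x":0,"y":0,"z":0.06,"rx":0,"ry":0,"rz":0,"claw":0.75},{"x":0,"y":0,"z":0.18,"rx":0,"ry":0,"rz":0,"claw":0.75},{"x":0,"y":0,"z":0.32,"rx":0,"ry":0,"rz":0,"claw":0.75},{"x":0,"y":0,"z":0.5,"rx":0,"ry":0,"rz":0,"claw":0.75}]'
python3 - <<'E'
from h import *
w=capture("wrist");save(w,"w4")
print(sense()["tcp_pos"])
for c,px,r,z in(("green",(313,12),25,.054),("yellow",(125,141),25,.05)):
  b=blob(w,c,px,r); (x,y),q=cv2.minEnclosingCircle(b[1]);print(c,x,y,q,at(w,(x,y),z,True).round(3))
for n,z in(("objective_blue",.058),("cup_blue",.015)):
  for r in search_frame(w,n)[:2]: print(n,np.round(r["centre"]),r["conf"],at(w,r["centre"],z,True).round(3))
E
```

```text
time_s: 10.5
tcp_pos: [0.6277, 0.3114, 0.1536]
ee_rot: [[-0.965, -0.261, -0.001], [-0.261, 0.965, -0.001], [0.001, -0.0, -1.0]]
wrist_force: [1.8, 0.1, 0.1]
gripper_width: 0.749
gripper_force: 0.0
[0.63134777 0.31306698 0.16238132]
green 314.0 5.5 15.403021812438965 [0.446 0.312 0.054]
yellow 122.81756591796875 141.7432403564453 14.907175064086914 [0.612 0.172 0.05 ]
objective_blue [258. 194.] 0.87 [0.627 0.309 0.058]
cup_blue [266. 176.] 0.85 [0.617 0.315 0.015]
```

View pics/w4.png

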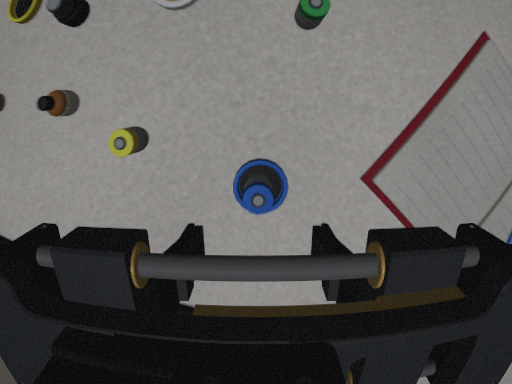

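Blue stands in its cup at (258,197). Next is green, at about (0.443, 0.312).

```bash
python3 -m pendant '[{"x":-0.06,"y":0,"z":0,"rx":0,"ry":0,"rz":0,"claw":0.75},{"x":-0.18,"y":0,"z":0,"rx":0,"ry":0,"rz":0,"claw":0.75},{"x":-0.32,"y":0,"z":0,"rx":0,"ry":0,"rz":0,"claw":0.75},{"x":-0.46,"y":0,"z":0,"rx":0,"ry":0,"rz":0,"claw":0.75},{"x":-0.58,"y":0,"z":0,"rx":0,"ry":0,"rz":0,"claw":0.75},{"x":-0.67,"y":0,"z":0,"rx":0,"ry":0,"rz":0,"claw":0.75},{"x":-0.72,"y":0,"z":0,"rx":0,"ry":0,"rz":0,"claw":0.75},{"x":-0.74,"y":0,"z":0,"rx":0,"ry":0,"rz":0,"claw":0.75}]'
python3 - <<'E'
from h import *
capture("top")
w=capture("wrist")
print(sense()["tcp_pos"])
b=blob(w,"green",(256,194),40); (x,y),q=cv2.minEnclosingCircle(b[1]);print(x,y,q,at(w,(x,y),.054,True).round(3))
E
```

```text
time_s: 11.65
tcp_pos: [0.4426, 0.3117, 0.1522]
ee_rot: [[-0.965, -0.261, 0.0], [-0.261, 0.965, -0.0], [-0.0, -0.0, -1.0]]
wrist_force: [0.1, 0.2, -0.2]
gripper_width: 0.75
gripper_force: 0.0
[0.44304374 0.31176104 0.15208865]
260.3999938964844 193.0 15.477828979492188 [0.44  0.312 0.054]
```

```bash
python3 -m pendant '[{"x":-0.006,"y":0,"z":-0.08,"rx":0,"ry":0,"rz":0,"claw":0.75},{"x":-0.006,"y":0,"z":-0.2,"rx":0,"ry":0,"rz":0,"claw":0.75},{"x":-0.006,"y":0,"z":-0.32,"rx":0,"ry":0,"rz":0,"claw":0.75},{"x":-0.006,"y":0,"z":-0.42,"rx":0,"ry":0,"rz":0,"claw":0.75},{"x":-0.006,"y":0,"z":-0.49,"rx":0,"ry":0,"rz":0,"claw":0.75},{"x":-0.006,"y":0,"z":-0.52,"rx":0,"ry":0,"rz":0,"claw":0.75},{"x":-0.006,"y":0,"z":-0.52,"rx":0,"ry":0,"rz":0,"claw":0.6},{"x":-0.006,"y":0,"z":-0.52,"rx":0,"ry":0,"rz":0,"claw":0.4}]'
python3 -m pendant '[{"x":0,"y":0,"z":0,"rx":0,"ry":0,"rz":0,"claw":0.3},{"x":0,"y":0,"z":0,"rx":0,"ry":0,"rz":0,"claw":0.2},{"x":0,"y":0,"z":0,"rx":0,"ry":0,"rz":0,"claw":0.2},{"x":0,"y":0,"z":0,"rx":0,"ry":0,"rz":0,"claw":0.2},{"x":0,"y":0,"z":0.05,"rx":0,"ry":0,"rz":0,"claw":0.2},{"x":0,"y":0,"z":0.17,"rx":0,"ry":0,"rz":0,"claw":0.2},{"x":0,"y":0,"z":0.33,"rx":0,"ry":0,"rz":0,"claw":0.2},{"x":0,"y":0,"z":0.45,"rx":0,"ry":0,"rz":0,"claw":0.2}]'
```

```text
time_s: 12.75
tcp_pos: [0.4421, 0.3121, 0.0227]
ee_rot: [[-0.965, -0.261, 0.001], [-0.261, 0.965, 0.001], [-0.001, 0.001, -1.0]]
wrist_force: [-1.0, 0.0, 0.4]
gripper_width: 0.598
gripper_force: 0.0
time_s: 13.75
tcp_pos: [0.4416, 0.3117, 0.1367]
ee_rot: [[-0.965, -0.261, 0.001], [-0.261, 0.965, 0.001], [-0.001, 0.001, -1.0]]
wrist_force: [0.6, 0.9, -1.4]
gripper_width: 0.312
gripper_force: 30.0
```

```bash
python3 -m pendant '[{"x":0.01,"y":-0.06,"z":0.07,"rx":0,"ry":0,"rz":0,"claw":0.2},{"x":0.04,"y":-0.18,"z":0.07,"rx":0,"ry":0,"rz":0,"claw":0.2},{"x":0.08,"y":-0.32,"z":0.07,"rx":0,"ry":0,"rz":0,"claw":0.2},{"x":0.12,"y":-0.46,"z":0.07,"rx":0,"ry":0,"rz":0,"claw":0.2},{"x":0.15,"y":-0.6,"z":0.07,"rx":0,"ry":0,"rz":0,"claw":0.2},{"x":0.19,"y":-0.74,"z":0.07,"rx":0,"ry":0,"rz":0,"claw":0.2},{"x":0.22,"y":-0.88,"z":0.07,"rx":0,"ry":0,"rz":0,"claw":0.2},{"x":0.256,"y":-1,"z":0.07,"rx":0,"ry":0,"rz":0,"claw":0.2}]'
python3 -m pendant '[{"x":0.03,"y":-0.12,"z":0,"rx":0,"ry":0,"rz":0,"claw":0.2},{"x":0.06,"y":-0.25,"z":0,"rx":0,"ry":0,"rz":0,"claw":0.2},{"x":0.1,"y":-0.38,"z":0,"rx":0,"ry":0,"rz":0,"claw":0.2},{"x":0.13,"y":-0.5,"z":0,"rx":0,"ry":0,"rz":0,"claw":0.2},{"x":0.16,"y":-0.62,"z":0,"rx":0,"ry":0,"rz":0,"claw":0.2},{"x":0.19,"y":-0.75,"z":0,"rx":0,"ry":0,"rz":0,"claw":0.2},{"x":0.22,"y":-0.88,"z":0,"rx":0,"ry":0,"rz":0,"claw":0.2},{"x":0.256,"y":-1,"z":0,"rx":0,"ry":0,"rz":0,"claw":0.2}]'
python3 -m pendant '[{"x":0.03,"y":-0.1,"z":0,"rx":0,"ry":0,"rz":0,"claw":0.2},{"x":0.06,"y":-0.2,"z":0,"rx":0,"ry":0,"rz":0,"claw":0.2},{"x":0.08,"y":-0.29,"z":0,"rx":0,"ry":0,"rz":0,"claw":0.2},{"x":0.1,"y":-0.37,"z":0,"rx":0,"ry":0,"rz":0,"claw":0.2},{"x":0.11,"y":-0.42,"z":0,"rx":0,"ry":0,"rz":0,"claw":0.2},{"x":0.116,"y":-0.444,"z":0,"rx":0,"ry":0,"rz":0,"claw":0.2},{"x":0.116,"y":-0.452,"z":0,"rx":0,"ry":0,"rz":0,"claw":0.2},{"x":0.116,"y":-0.452,"z":0,"rx":0,"ry":0,"rz":0,"claw":0.2}]'
python3 - <<'E'
from h import *
w=capture("wrist");save(w,"w5")
print(sense()["tcp_pos"])
for r in search_frame(w,"cup_green")[:2]: print(np.round(r["centre"]),r["conf"],at(w,r["centre"],.015,True).round(3))
E
```

```text
time_s: 14.75
tcp_pos: [0.5044, 0.0592, 0.1516]
ee_rot: [[-0.966, -0.26, -0.002], [-0.26, 0.966, -0.001], [0.002, -0.0, -1.0]]
wrist_force: [0.6, 0.1, -1.3]
gripper_width: 0.313
gripper_force: 30.0
time_s: 15.75
tcp_pos: [0.5681, -0.1901, 0.1514]
ee_rot: [[-0.966, -0.26, -0.002], [-0.26, 0.966, 0.001], [0.002, 0.001, -1.0]]
wrist_force: [-0.5, 0.9, -0.7]
gripper_width: 0.311
gripper_force: 30.0
time_s: 16.75
tcp_pos: [0.5984, -0.3009, 0.1521]
ee_rot: [[-0.965, -0.261, -0.0], [-0.261, 0.965, 0.0], [-0.0, 0.0, -1.0]]
wrist_force: [-0.1, 0.2, -0.3]
gripper_width: 0.314
gripper_force: 30.0
[ 0.59846348 -0.30080715  0.15218067]
[259. 184.] 0.59 [ 0.597 -0.301  0.015]
```

View pics/w5.png

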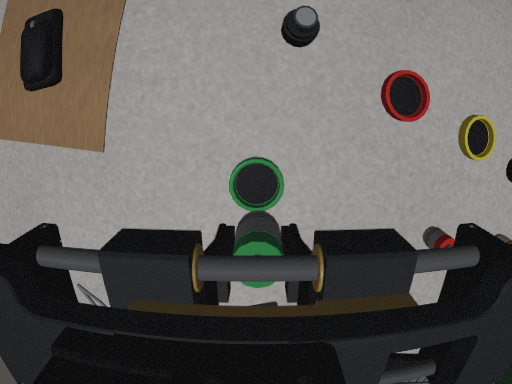

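The green cup, at (257,184), is aligned under the held barrel. I'll lower it 0.125 m to a TCP height of 0.0272.

```bash
python3 -m pendant '[{"x":0,"y":0,"z":-0.08,"rx":0,"ry":0,"rz":0,"claw":0.2},{"x":0,"y":0,"z":-0.18,"rx":0,"ry":0,"rz":0,"claw":0.2},{"x":0,"y":0,"z":-0.28,"rx":0,"ry":0,"rz":0,"claw":0.2},{"x":0,"y":0,"z":-0.36,"rx":0,"ry":0,"rz":0,"claw":0.2},{"x":0,"y":0,"z":-0.42,"rx":0,"ry":0,"rz":0,"claw":0.2},{"x":0,"y":0,"z":-0.46,"rx":0,"ry":0,"rz":0,"claw":0.2},{"x":0,"y":0,"z":-0.48,"rx":0,"ry":0,"rz":0,"claw":0.2},{"x":0,"y":0,"z":-0.488,"rx":0,"ry":0,"rz":0,"claw":0.2}]'
python3 -m pendant '[{"x":0,"y":0,"z":-0.004,"rx":0,"ry":0,"rz":0,"claw":0.2},{"x":0,"y":0,"z":-0.008,"rx":0,"ry":0,"rz":0,"claw":0.2},{"x":0,"y":0,"z":-0.012,"rx":0,"ry":0,"rz":0,"claw":0.2},{"x":0,"y":0,"z":-0.012,"rx":0,"ry":0,"rz":0,"claw":0.2},{"x":0,"y":0,"z":-0.012,"rx":0,"ry":0,"rz":0,"claw":0.2},{"x":0,"y":0,"z":-0.012,"rx":0,"ry":0,"rz":0,"claw":0.2},{"x":0,"y":0,"z":-0.012,"rx":0,"ry":0,"rz":0,"claw":0.2},{"x":0,"y":0,"z":-0.012,"rx":0,"ry":0,"rz":0,"claw":0.2}]'
```

```text
time_s: 17.85
tcp_pos: [0.5988, -0.3014, 0.0303]
ee_rot: [[-0.965, -0.261, 0.001], [-0.261, 0.965, -0.0], [-0.0, -0.0, -1.0]]
wrist_force: [-0.7, 0.3, -0.6]
gripper_width: 0.315
gripper_force: 30.0
time_s: 18.85
tcp_pos: [0.5987, -0.3014, 0.0275]
ee_rot: [[-0.965, -0.261, 0.001], [-0.261, 0.965, -0.0], [-0.001, -0.0, -1.0]]
wrist_force: [-0.5, 1.6, 4.0]
gripper_width: 0.316
gripper_force: 30.0
```

```bash
python3 -m pendant '[{"x":0,"y":0,"z":0,"rx":0,"ry":0,"rz":0,"claw":0.35},{"x":0,"y":0,"z":0,"rx":0,"ry":0,"rz":0,"claw":0.45},{"x":0,"y":0,"z":0,"rx":0,"ry":0,"rz":0,"claw":0.6},{"x":0,"y":0,"z":0,"rx":0,"ry":0,"rz":0,"claw":0.75},{"x":0,"y":0,"z":0.06,"rx":0,"ry":0,"rz":0,"claw":0.75},{"x":0,"y":0,"z":0.2,"rx":0,"ry":0,"rz":0,"claw":0.75},{"x":0,"y":0,"z":0.36,"rx":0,"ry":0,"rz":0,"claw":0.75},{"x":0,"y":0,"z":0.48,"rx":0,"ry":0,"rz":0,"claw":0.75}]'
python3 -m pendant '[{"x":0,"y":0.06,"z":0.02,"rx":0,"ry":0,"rz":0,"claw":0.75},{"x":0,"y":0.18,"z":0.02,"rx":0,"ry":0,"rz":0,"claw":0.75},{"x":0,"y":0.36,"z":0.02,"rx":0,"ry":0,"rz":0,"claw":0.75},{"x":0,"y":0.56,"z":0.02,"rx":0,"ry":0,"rz":0,"claw":0.75},{"x":0.02,"y":0.74,"z":0.02,"rx":0,"ry":0,"rz":0,"claw":0.75},{"x":0.025,"y":0.86,"z":0.02,"rx":0,"ry":0,"rz":0,"claw":0.75},{"x":0.025,"y":0.92,"z":0.02,"rx":0,"ry":0,"rz":0,"claw":0.75},{"x":0.025,"y":0.937,"z":0.02,"rx":0,"ry":0,"rz":0,"claw":0.75}]'
python3 - <<'E'
from h import *
t=capture("top")
w=capture("wrist");save(w,"w6")
print(sense()["tcp_pos"])
b=blob(w,"red",(256,194),40); (x,y),q=cv2.minEnclosingCircle(b[1]);print(x,y,q,at(w,(x,y),.046,True).round(3))
b=blob(t,"green",(365,174),18); print(cv2.minEnclosingCircle(b[1]),len(b[1]))
E
```

```text
time_s: 19.85
tcp_pos: [0.5992, -0.3017, 0.1505]
ee_rot: [[-0.965, -0.261, 0.003], [-0.261, 0.965, -0.001], [-0.003, -0.002, -1.0]]
wrist_force: [0.2, 0.1, 0.3]
gripper_width: 0.747
gripper_force: 0.0
time_s: 20.85
tcp_pos: [0.6044, -0.0664, 0.1518]
ee_rot: [[-0.965, -0.262, -0.001], [-0.262, 0.965, -0.0], [0.001, 0.0, -1.0]]
wrist_force: [-0.6, 0.7, 0.4]
gripper_width: 0.75
gripper_force: 0.0
[ 0.60451161 -0.06733009  0.15187857]
258.1581726074219 192.2346954345703 15.278745651245117 [ 0.604 -0.068  0.046]
((364.89886474609375, 174.47752380371094), 10.21530532836914) 161
```

View pics/w6.png

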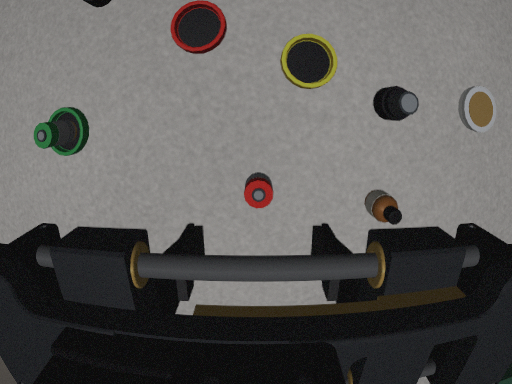

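Green stands in its cup at (45,133)/(68,131). The red objective is at (258,193), under the gripper.

```bash
python3 -m pendant '[{"x":0,"y":0,"z":-0.08,"rx":0,"ry":0,"rz":0,"claw":0.75},{"x":0,"y":0,"z":-0.2,"rx":0,"ry":0,"rz":0,"claw":0.75},{"x":0,"y":0,"z":-0.32,"rx":0,"ry":0,"rz":0,"claw":0.75},{"x":0,"y":0,"z":-0.42,"rx":0,"ry":0,"rz":0,"claw":0.75},{"x":0,"y":0,"z":-0.5,"rx":0,"ry":0,"rz":0,"claw":0.75},{"x":0,"y":0,"z":-0.528,"rx":0,"ry":0,"rz":0,"claw":0.75},{"x":0,"y":0,"z":-0.528,"rx":0,"ry":0,"rz":0,"claw":0.6},{"x":0,"y":0,"z":-0.528,"rx":0,"ry":0,"rz":0,"claw":0.4}]'
python3 -m pendant '[{"x":0,"y":0,"z":0,"rx":0,"ry":0,"rz":0,"claw":0.3},{"x":0,"y":0,"z":0,"rx":0,"ry":0,"rz":0,"claw":0.2},{"x":0,"y":0,"z":0,"rx":0,"ry":0,"rz":0,"claw":0.2},{"x":0,"y":0,"z":0,"rx":0,"ry":0,"rz":0,"claw":0.2},{"x":0,"y":0,"z":0.05,"rx":0,"ry":0,"rz":0,"claw":0.2},{"x":0,"y":0,"z":0.17,"rx":0,"ry":0,"rz":0,"claw":0.2},{"x":0,"y":0,"z":0.33,"rx":0,"ry":0,"rz":0,"claw":0.2},{"x":0,"y":0,"z":0.45,"rx":0,"ry":0,"rz":0,"claw":0.2}]'
```

```text
time_s: 21.95
tcp_pos: [0.6055, -0.0674, 0.021]
ee_rot: [[-0.965, -0.261, 0.002], [-0.261, 0.965, 0.0], [-0.002, -0.0, -1.0]]
wrist_force: [0.3, -0.3, -0.4]
gripper_width: 0.603
gripper_force: 0.0
time_s: 22.95
tcp_pos: [0.6051, -0.0672, 0.1349]
ee_rot: [[-0.965, -0.261, 0.002], [-0.261, 0.965, 0.0], [-0.002, -0.0, -1.0]]
wrist_force: [0.2, -0.3, -1.1]
gripper_width: 0.311
gripper_force: 30.0
```

```bash
python3 -m pendant '[{"x":-0.06,"y":-0.04,"z":0.06,"rx":0,"ry":0,"rz":0,"claw":0.2},{"x":-0.17,"y":-0.12,"z":0.07,"rx":0,"ry":0,"rz":0,"claw":0.2},{"x":-0.28,"y":-0.2,"z":0.07,"rx":0,"ry":0,"rz":0,"claw":0.2},{"x":-0.39,"y":-0.28,"z":0.07,"rx":0,"ry":0,"rz":0,"claw":0.2},{"x":-0.48,"y":-0.34,"z":0.07,"rx":0,"ry":0,"rz":0,"claw":0.2},{"x":-0.55,"y":-0.39,"z":0.07,"rx":0,"ry":0,"rz":0,"claw":0.2},{"x":-0.58,"y":-0.408,"z":0.07,"rx":0,"ry":0,"rz":0,"claw":0.2},{"x":-0.584,"y":-0.408,"z":0.07,"rx":0,"ry":0,"rz":0,"claw":0.2}]'
python3 - <<'E'
from h import *
w=capture("wrist")
print(sense()["tcp_pos"])
for r in search_frame(w,"cup_red")[:2]: print(np.round(r["centre"]),r["conf"],at(w,r["centre"],.015,True).round(3))
b=blob(w,"red",(258,178),36); (x,y),q=cv2.minEnclosingCircle(b[1]);print(x,y,q,at(w,(x,y),.015,True).round(3))
E
```

```text
time_s: 23.95
tcp_pos: [0.4585, -0.1693, 0.1501]
ee_rot: [[-0.966, -0.26, 0.0], [-0.26, 0.966, 0.0], [-0.0, -0.0, -1.0]]
wrist_force: [0.1, 0.6, -0.1]
gripper_width: 0.311
gripper_force: 30.0
[ 0.4589185  -0.16908376  0.15008808]
[259. 184.] 0.83 [ 0.457 -0.17   0.015]
257.2368469238281 183.65789794921875 27.668516159057617 [ 0.457 -0.172  0.015]
```

```bash
python3 -m pendant '[{"x":-0.004,"y":-0.004,"z":-0.08,"rx":0,"ry":0,"rz":0,"claw":0.2},{"x":-0.004,"y":-0.004,"z":-0.18,"rx":0,"ry":0,"rz":0,"claw":0.2},{"x":-0.004,"y":-0.004,"z":-0.28,"rx":0,"ry":0,"rz":0,"claw":0.2},{"x":-0.004,"y":-0.004,"z":-0.36,"rx":0,"ry":0,"rz":0,"claw":0.2},{"x":-0.004,"y":-0.004,"z":-0.42,"rx":0,"ry":0,"rz":0,"claw":0.2},{"x":-0.004,"y":-0.004,"z":-0.46,"rx":0,"ry":0,"rz":0,"claw":0.2},{"x":-0.004,"y":-0.004,"z":-0.48,"rx":0,"ry":0,"rz":0,"claw":0.2},{"x":-0.004,"y":-0.004,"z":-0.486,"rx":0,"ry":0,"rz":0,"claw":0.2}]'
python3 -m pendant '[{"x":0,"y":0,"z":-0.004,"rx":0,"ry":0,"rz":0,"claw":0.2},{"x":0,"y":0,"z":-0.008,"rx":0,"ry":0,"rz":0,"claw":0.2},{"x":0,"y":0,"z":-0.012,"rx":0,"ry":0,"rz":0,"claw":0.2},{"x":0,"y":0,"z":-0.012,"rx":0,"ry":0,"rz":0,"claw":0.2},{"x":0,"y":0,"z":-0.012,"rx":0,"ry":0,"rz":0,"claw":0.2},{"x":0,"y":0,"z":-0.012,"rx":0,"ry":0,"rz":0,"claw":0.2},{"x":0,"y":0,"z":-0.012,"rx":0,"ry":0,"rz":0,"claw":0.2},{"x":0,"y":0,"z":-0.012,"rx":0,"ry":0,"rz":0,"claw":0.2}]'
```

```text
time_s: 25.05
tcp_pos: [0.4581, -0.17, 0.0285]
ee_rot: [[-0.965, -0.261, 0.0], [-0.261, 0.965, -0.0], [-0.0, -0.0, -1.0]]
wrist_force: [0.2, -0.2, -1.5]
gripper_width: 0.313
gripper_force: 30.0
time_s: 26.05
tcp_pos: [0.4577, -0.1701, 0.0255]
ee_rot: [[-0.965, -0.261, -0.0], [-0.261, 0.965, 0.0], [0.0, 0.0, -1.0]]
wrist_force: [-0.5, 0.0, 0.2]
gripper_width: 0.31
gripper_force: 30.0
```

```bash
python3 -m pendant '[{"x":0,"y":0,"z":-0.003,"rx":0,"ry":0,"rz":0,"claw":0.2},{"x":0,"y":0,"z":-0.003,"rx":0,"ry":0,"rz":0,"claw":0.35},{"x":0,"y":0,"z":-0.003,"rx":0,"ry":0,"rz":0,"claw":0.5},{"x":0,"y":0,"z":-0.003,"rx":0,"ry":0,"rz":0,"claw":0.7},{"x":0,"y":0,"z":0.0,"rx":0,"ry":0,"rz":0,"claw":0.7},{"x":0,"y":0,"z":0.1,"rx":0,"ry":0,"rz":0,"claw":0.7},{"x":0,"y":0,"z":0.26,"rx":0,"ry":0,"rz":0,"claw":0.7},{"x":0,"y":0,"z":0.42,"rx":0,"ry":0,"rz":0,"claw":0.7}]'
python3 -m pendant '[{"x":0.02,"y":0.04,"z":0.08,"rx":0,"ry":0,"rz":0,"claw":0.7},{"x":0.07,"y":0.15,"z":0.08,"rx":0,"ry":0,"rz":0,"claw":0.7},{"x":0.13,"y":0.28,"z":0.08,"rx":0,"ry":0,"rz":0,"claw":0.7},{"x":0.2,"y":0.42,"z":0.08,"rx":0,"ry":0,"rz":0,"claw":0.7},{"x":0.26,"y":0.56,"z":0.08,"rx":0,"ry":0,"rz":0,"claw":0.7},{"x":0.32,"y":0.7,"z":0.08,"rx":0,"ry":0,"rz":0,"claw":0.7},{"x":0.38,"y":0.84,"z":0.08,"rx":0,"ry":0,"rz":0,"claw":0.7},{"x":0.44,"y":0.96,"z":0.08,"rx":0,"ry":0,"rz":0,"claw":0.7}]'
python3 -m pendant '[{"x":0.05,"y":0.1,"z":0,"rx":0,"ry":0,"rz":0,"claw":0.7},{"x":0.1,"y":0.21,"z":0,"rx":0,"ry":0,"rz":0,"claw":0.7},{"x":0.14,"y":0.31,"z":0,"rx":0,"ry":0,"rz":0,"claw":0.7},{"x":0.17,"y":0.37,"z":0,"rx":0,"ry":0,"rz":0,"claw":0.7},{"x":0.18,"y":0.4,"z":0,"rx":0,"ry":0,"rz":0,"claw":0.7},{"x":0.18,"y":0.404,"z":0,"rx":0,"ry":0,"rz":0,"claw":0.7},{"x":0.18,"y":0.404,"z":0,"rx":0,"ry":0,"rz":0,"claw":0.7},{"x":0.18,"y":0.404,"z":0,"rx":0,"ry":0,"rz":0,"claw":0.7}]'
python3 - <<'E'
from h import *
w=capture("wrist");save(w,"w7")
print(sense()["tcp_pos"])
b=blob(w,"yellow",(256,194),40); (x,y),q=cv2.minEnclosingCircle(b[1]);print(x,y,q,at(w,(x,y),.05,True).round(3))
E
```

```text
time_s: 27.05
tcp_pos: [0.4574, -0.1701, 0.1315]
ee_rot: [[-0.965, -0.261, -0.001], [-0.261, 0.965, -0.0], [0.001, 0.0, -1.0]]
wrist_force: [-0.0, -0.8, 0.2]
gripper_width: 0.697
gripper_force: 0.0
time_s: 28.05
tcp_pos: [0.568, 0.0712, 0.1505]
ee_rot: [[-0.965, -0.261, -0.0], [-0.261, 0.965, 0.0], [0.0, 0.0, -1.0]]
wrist_force: [0.3, 0.1, -0.1]
gripper_width: 0.699
gripper_force: 0.0
time_s: 29.05
tcp_pos: [0.6125, 0.1703, 0.1507]
ee_rot: [[-0.966, -0.26, -0.0], [-0.26, 0.966, -0.0], [0.0, -0.0, -1.0]]
wrist_force: [0.2, 0.2, -1.0]
gripper_width: 0.706
gripper_force: 0.0
[0.61260606 0.17033531 0.15074375]
257.5 192.5 15.700418472290039 [0.611 0.168 0.05 ]
```

View pics/w7.png

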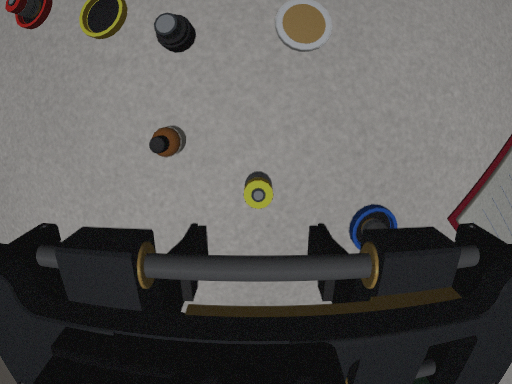

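The yellow objective is at (258,193), centred under the gripper, with the bottle well clear at (165,142). The red objective can be seen in its cup at top left. I'll descend 0.129 m, to a TCP height of about 0.0215.

```bash
python3 -m pendant '[{"x":-0.002,"y":-0.004,"z":-0.08,"rx":0,"ry":0,"rz":0,"claw":0.7},{"x":-0.002,"y":-0.004,"z":-0.2,"rx":0,"ry":0,"rz":0,"claw":0.7},{"x":-0.002,"y":-0.004,"z":-0.32,"rx":0,"ry":0,"rz":0,"claw":0.7},{"x":-0.002,"y":-0.004,"z":-0.42,"rx":0,"ry":0,"rz":0,"claw":0.7},{"x":-0.002,"y":-0.004,"z":-0.49,"rx":0,"ry":0,"rz":0,"claw":0.7},{"x":-0.002,"y":-0.004,"z":-0.516,"rx":0,"ry":0,"rz":0,"claw":0.7},{"x":-0.002,"y":-0.004,"z":-0.516,"rx":0,"ry":0,"rz":0,"claw":0.6},{"x":-0.002,"y":-0.004,"z":-0.516,"rx":0,"ry":0,"rz":0,"claw":0.4}]'
python3 -m pendant '[{"x":0,"y":0,"z":0,"rx":0,"ry":0,"rz":0,"claw":0.3},{"x":0,"y":0,"z":0,"rx":0,"ry":0,"rz":0,"claw":0.2},{"x":0,"y":0,"z":0,"rx":0,"ry":0,"rz":0,"claw":0.2},{"x":0,"y":0,"z":0,"rx":0,"ry":0,"rz":0,"claw":0.2},{"x":0,"y":0,"z":0.05,"rx":0,"ry":0,"rz":0,"claw":0.2},{"x":0,"y":0,"z":0.17,"rx":0,"ry":0,"rz":0,"claw":0.2},{"x":0,"y":0,"z":0.33,"rx":0,"ry":0,"rz":0,"claw":0.2},{"x":0,"y":0,"z":0.45,"rx":0,"ry":0,"rz":0,"claw":0.2}]'
```

```text
time_s: 30.1
tcp_pos: [0.6129, 0.1702, 0.0226]
ee_rot: [[-0.965, -0.261, 0.002], [-0.261, 0.965, 0.001], [-0.002, 0.0, -1.0]]
wrist_force: [-0.7, 0.2, 0.3]
gripper_width: 0.563
gripper_force: 0.0
time_s: 31.1
tcp_pos: [0.6126, 0.1699, 0.1364]
ee_rot: [[-0.965, -0.261, 0.002], [-0.261, 0.965, 0.001], [-0.002, 0.0, -1.0]]
wrist_force: [-0.2, 0.7, -0.8]
gripper_width: 0.311
gripper_force: 30.0
```

```bash
python3 -m pendant '[{"x":-0.03,"y":-0.05,"z":0.06,"rx":0,"ry":0,"rz":0,"claw":0.2},{"x":-0.11,"y":-0.17,"z":0.06,"rx":0,"ry":0,"rz":0,"claw":0.2},{"x":-0.22,"y":-0.34,"z":0.06,"rx":0,"ry":0,"rz":0,"claw":0.2},{"x":-0.34,"y":-0.52,"z":0.06,"rx":0,"ry":0,"rz":0,"claw":0.2},{"x":-0.45,"y":-0.69,"z":0.06,"rx":0,"ry":0,"rz":0,"claw":0.2},{"x":-0.53,"y":-0.81,"z":0.06,"rx":0,"ry":0,"rz":0,"claw":0.2},{"x":-0.57,"y":-0.87,"z":0.06,"rx":0,"ry":0,"rz":0,"claw":0.2},{"x":-0.584,"y":-0.888,"z":0.06,"rx":0,"ry":0,"rz":0,"claw":0.2}]'
python3 - <<'E'
from h import *
capture("top");w=capture("wrist");save(w,"w8")
print(sense()["tcp_pos"])
for r in search_frame(w,"cup_yellow")[:2]: print(np.round(r["centre"]),r["conf"],at(w,r["centre"],.015,True).round(3))
b=blob(w,"yellow",(258,178),36); (x,y),q=cv2.minEnclosingCircle(b[1]);print(x,y,q,at(w,(x,y),.015,True).round(3))
E
```

```text
time_s: 32.1
tcp_pos: [0.4655, -0.0529, 0.149]
ee_rot: [[-0.966, -0.26, -0.0], [-0.26, 0.966, 0.0], [0.0, 0.0, -1.0]]
wrist_force: [-0.2, 0.5, -0.7]
gripper_width: 0.311
gripper_force: 30.0
[ 0.46628104 -0.05214195  0.14902237]
[260. 182.] 0.92 [ 0.462 -0.053  0.015]
259.69354248046875 185.15322875976562 27.57763671875 [ 0.465 -0.052  0.015]
```

View pics/w8.png

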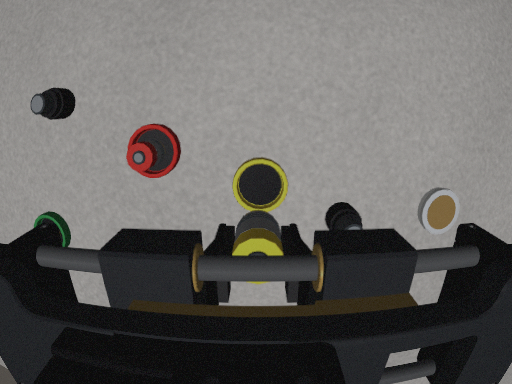

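The yellow cup, at (260,185), is centred under the held barrel, and red stands in its cup at (152,151). Lowering.

```bash
python3 -m pendant '[{"x":-0.002,"y":0,"z":-0.08,"rx":0,"ry":0,"rz":0,"claw":0.2},{"x":-0.002,"y":0,"z":-0.18,"rx":0,"ry":0,"rz":0,"claw":0.2},{"x":-0.002,"y":0,"z":-0.28,"rx":0,"ry":0,"rz":0,"claw":0.2},{"x":-0.002,"y":0,"z":-0.36,"rx":0,"ry":0,"rz":0,"claw":0.2},{"x":-0.002,"y":0,"z":-0.42,"rx":0,"ry":0,"rz":0,"claw":0.2},{"x":-0.002,"y":0,"z":-0.45,"rx":0,"ry":0,"rz":0,"claw":0.2},{"x":-0.002,"y":0,"z":-0.468,"rx":0,"ry":0,"rz":0,"claw":0.2},{"x":-0.002,"y":0,"z":-0.476,"rx":0,"ry":0,"rz":0,"claw":0.2}]'
python3 -m pendant '[{"x":0,"y":0,"z":-0.004,"rx":0,"ry":0,"rz":0,"claw":0.2},{"x":0,"y":0,"z":-0.008,"rx":0,"ry":0,"rz":0,"claw":0.2},{"x":0,"y":0,"z":-0.012,"rx":0,"ry":0,"rz":0,"claw":0.2},{"x":0,"y":0,"z":-0.013,"rx":0,"ry":0,"rz":0,"claw":0.2},{"x":0,"y":0,"z":-0.013,"rx":0,"ry":0,"rz":0,"claw":0.2},{"x":0,"y":0,"z":-0.013,"rx":0,"ry":0,"rz":0,"claw":0.2},{"x":0,"y":0,"z":-0.013,"rx":0,"ry":0,"rz":0,"claw":0.2},{"x":0,"y":0,"z":-0.013,"rx":0,"ry":0,"rz":0,"claw":0.2}]'
```

```text
time_s: 33.25
tcp_pos: [0.4662, -0.0519, 0.0301]
ee_rot: [[-0.965, -0.261, 0.001], [-0.261, 0.965, 0.0], [-0.001, -0.0, -1.0]]
wrist_force: [0.1, -0.9, -0.7]
gripper_width: 0.311
gripper_force: 30.0
time_s: 34.25
tcp_pos: [0.4658, -0.0521, 0.027]
ee_rot: [[-0.965, -0.261, 0.0], [-0.261, 0.965, -0.0], [-0.0, -0.0, -1.0]]
wrist_force: [-0.2, -0.4, 3.0]
gripper_width: 0.314
gripper_force: 30.0
```

Contact is 3 N. I'll release, rise, hold and check.

```bash
python3 -m pendant '[{"x":0,"y":0,"z":0,"rx":0,"ry":0,"rz":0,"claw":0.35},{"x":0,"y":0,"z":0,"rx":0,"ry":0,"rz":0,"claw":0.45},{"x":0,"y":0,"z":0,"rx":0,"ry":0,"rz":0,"claw":0.6},{"x":0,"y":0,"z":0,"rx":0,"ry":0,"rz":0,"claw":0.7},{"x":0,"y":0,"z":0.06,"rx":0,"ry":0,"rz":0,"claw":0.7},{"x":0,"y":0,"z":0.2,"rx":0,"ry":0,"rz":0,"claw":0.7},{"x":0,"y":0,"z":0.36,"rx":0,"ry":0,"rz":0,"claw":0.7},{"x":0,"y":0,"z":0.48,"rx":0,"ry":0,"rz":0,"claw":0.7}]'
python3 -m pendant '[{"x":0,"y":0,"z":0.08,"rx":0,"ry":0,"rz":0,"claw":0.7},{"x":0,"y":0,"z":0.14,"rx":0,"ry":0,"rz":0,"claw":0.7},{"x":0,"y":0,"z":0.18,"rx":0,"ry":0,"rz":0,"claw":0.7},{"x":0,"y":0,"z":0.2,"rx":0,"ry":0,"rz":0,"claw":0.7},{"x":0,"y":0,"z":0.2,"rx":0,"ry":0,"rz":0,"claw":0.7},{"x":0,"y":0,"z":0.2,"rx":0,"ry":0,"rz":0,"claw":0.7},{"x":0,"y":0,"z":0.2,"rx":0,"ry":0,"rz":0,"claw":0.7},{"x":0,"y":0,"z":0.2,"rx":0,"ry":0,"rz":0,"claw":0.7}]'
python3 - <<'E'
from h import *
w=capture("wrist");s=capture("side")
a=cv2.resize(s["color"][80:340,60:420],None,fx=1.6,fy=1.6);b=cv2.resize(w["color"][:260],None,fx=.45,fy=.45)
i=np.zeros((a.shape[0],800,3),np.uint8);i[:,:a.shape[1]]=a;i[:b.shape[0],a.shape[1]:a.shape[1]+b.shape[1]]=b[:,:800-a.shape[1]]
cv2.imwrite("pics/end.png",i[:,:,::-1])
E
```

```text
time_s: 35.25
tcp_pos: [0.466, -0.0521, 0.1485]
ee_rot: [[-0.965, -0.261, 0.002], [-0.261, 0.965, 0.0], [-0.002, -0.0, -1.0]]
wrist_force: [0.5, -0.9, -0.2]
gripper_width: 0.694
gripper_force: 0.0
time_s: 36.25
tcp_pos: [0.4656, -0.0521, 0.1965]
ee_rot: [[-0.965, -0.261, -0.001], [-0.261, 0.965, -0.0], [0.001, 0.0, -1.0]]
wrist_force: [-0.2, 0.5, -0.7]
gripper_width: 0.699
gripper_force: 0.0
```

View pics/end.png

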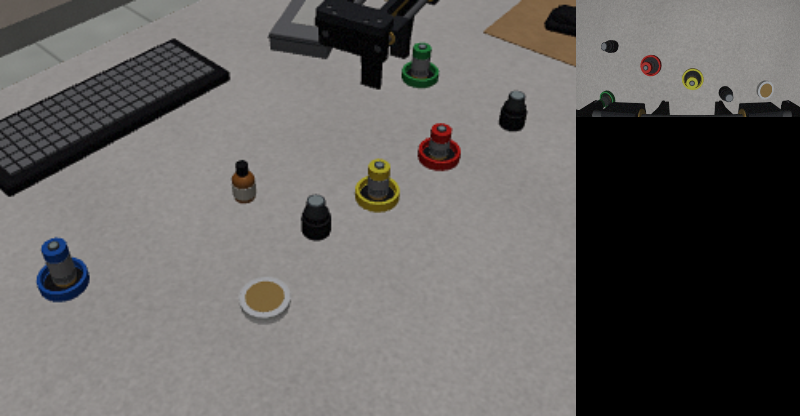

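All four objectives stand upright in their own cups: blue (60,265), green (420,65), red (440,145) and yellow (378,180). Both eyepieces are still standing in place.

```bash
python3 -c "
from station import *
print(finish_job())"
```

```text
the job is handed in; nothing more can be done
None
```

All four objectives are standing upright in the cups of their own colour, the two eyepieces are untouched, and the job was handed in after about 36 s of the allowed 109 s.

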